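# Prop open the lid of the parts chest

### The job

Prop open the blue parts chest: take the red handle of the prop rod, lift the lid with it, bring the rod's foot over the yellow catch rail and feel for the holding hole until the foot drops fully home, then let go so that the lid stands on its rod. Press the foot only lightly on the rail, do not let the lid fall, and leave everything else on the bench where it is.

Things in the scene. Friction and masses are not known exactly. Their poses are not given: they have to be found in the camera images.
- chest: Blue steel parts chest, fixed to the bench: 300 mm deep (its x), 340 wide (y), rim 250 high. Origin at the centre of its underside; x points from the mouth (robot side) to the hinge side, y to the left, z up. A prop rod hangs outside its left (+y) side, and a yellow catch rail is bolted there for the rod's foot. Chest, rail and rod must end with the lid propped.
- hinge (a point): Middle of the lid's hinge axis, which runs along the chest's y: at x +150, y 0, z 250 mm in the chest's frame. Fixed to the chest, same axes.
- rail_zone (a point): Chest point (chest axes) at x -30, y +194, z 240 mm, on the yellow rail's level top in the rod's plane. The rail, 38 mm wide and 92 long, has one holding hole: 13 mm along x, 11 along y, 14 deep, with a floor. The rail is bolted through slots: its top is up to 3 mm higher or lower, and the hole's centre 0 to 50 mm behind (+x of) this point: feel or see it. Solid rail 65 mm in front of the hole, 27 behind.
- lid (a joint): Lid angle, rad: 0 shut, grows as it opens up about the hinge; end stop 1.3. A blue plate, 300 x 346 mm, 0.6 to 1.2 kg; a damper slows it (2 N m s/rad) but does not hold it: it falls shut unless carried or propped. With the foot home in the hole it stands at about 0.73 to 0.82; with the foot on the rail's top beside the hole about 0.09 higher, changing up to 0.002 per mm as the foot slides.
- pivot (a point): Pivot of the prop rod on the lid's left edge: 260 mm from the hinge axis, 194 mm left of the chest's middle, level with the hinge axis when the lid is shut. Moves with the lid. The rod swings freely about it in the chest's plane y = +194 mm.
- foot (a point): Tip of the prop rod's foot: round steel rod, 8 mm diameter, round end, straight, 210 mm from pivot to tip. With the lid shut it hangs down outside the chest in front of the rail, the foot up to 40 mm forward of the pivot; to get above the rail it must pass in front of the rail's front end.
- handle (a point): Middle of the red handle on the prop rod: a sleeve 16 mm across and 76 long, spinning freely on a bar parallel to the chest's y. This point is on its axis, 60 mm left of the rod, 40 mm from the foot along the rod towards the pivot. Its own orientation spins and means nothing. Pushed up by this handle the rod lifts the lid; the handle's place fixes rod and lid.
- drill: A red and black cordless drill lying on its side, a bystander; origin on its underside.
- clamp: A red and black bar clamp 300 mm long lying flat, a bystander; origin on its underside.
- screws: A cardboard screw box 90 x 130 x 60 mm, a bystander; origin on its underside.
- tape: A black tape roll, 100 mm across and 48 mm high, a bystander; origin on its underside.
- can: An orange spray can, 62 mm across and 190 mm high, a bystander; origin on its underside.
- spanner: A steel spanner, a bystander; origin on its underside.
- offcut: A wooden offcut 160 x 70 x 40 mm, a bystander; origin on its underside.

How it is judged:
On the way, in this order (a step that is already met when the one before it is completed fails the run):
1. the lid has been lifted so far that the rod's foot is up at the height of the rail's top (value of joint lid above 0.5 rad and z of foot in the frame of chest above 0.238 m), for 0.1 s.
2. the foot of the rod is in the holding hole, at least 6 mm deep (z of foot in the frame of chest between 0.215 and 0.231 m and x of foot in the frame of chest between -0.045 and 0.035 m and value of joint lid between 0.68 and 0.88 rad), for 0.2 s.
At the end, for the whole second after the job is handed in: The rod's foot stands in the catch rail's holding hole, at least 6 mm below the rail's top, the lid rests on the rod at an angle of 0.68 to 0.88 rad, and it is still and let go (all of step 2 and velocity of joint lid between -0.05 and 0.05 rad/s); the robot touches nothing.
It fails at once if the foot of the rod is pressed with more than 30 N (contact force between prop_c0 and anything else above 30 N).
It fails at once if the lid falls past its propped place (closing faster than 0.4 rad/s below 0.65 rad) (velocity of joint lid below -0.4 rad/s and value of joint lid below 0.65 rad).
It fails at once if another thing on the bench is moved by more than 15 mm (distance of any of drill, clamp, screws, tape, can, spanner, offcut from where it was at the start of the episode above 0.015 m).
It also fails if it takes over 51 s, if anything falls off the work surface, if the arm or the gripper's body presses on something with over 40 N, if the wrist force passes 120 N, or if a joint passes its speed limit or range.

### The arm

A 6-joint arm with a two-finger parallel gripper is mounted at the origin on the work surface. World frame = base frame: x ahead of the robot, y to its left, z up, the work surface at z = 0. Lengths are in m, angles in rad, forces in N, time in s.
With the tool pointing down it reaches from about 0.35 to 0.8 m from the base axis. Payload 7.3 kg.
Tool frame: the origin (TCP) lies between the finger pads; the fingertips stand 25 mm ahead of it and the grasp point (between the pads) lies 6 mm ahead of it (r.tip_extent is the distance from the TCP to the fingertips, in m); z points along the fingers, y is the direction in which the jaws open and shut (so a half turn about z gives the same grasp; the last joint's range is limited). The gripper opens to 85 mm and grips with 20 to 120 N. Pads are 22 mm wide; open, the fingers measure 114 mm over their backs; the gripper's body (76 mm by 85 mm) begins 54 mm behind the grasp point. The pads swing forward as they close: fully open they stand 13 mm farther back than shut.
Start: joints at [-1.308, 0.342, 1.524, -0, 1.275, -0.146], TCP at [0.209, -0.482, 0.256] pointing down, gripper open.
Joint ranges: [-2.53, 2.53], [-0.77, 2.02], [0.04, 2.7], [-1, 4.14], [0.28, 2.66], [-3.11, 3.11]. Speed limits (rad/s): [2.57, 2.57, 3.14, 3.14, 3.14, 3.14].

### API

Orientations are given as a unit quaternion [x, y, z, w].
In Python, from workcell import r, command_gripper, optics gives the robot as it stands. The module is installed in compiled form; this text tells all that it offers. Calls block until the motion is done:
- r.reach(position, orientation): joint-space move of the TCP to a pose.
- r.move_straight(position, orientation=None, speed=0.15, max_force=None): straight line of the TCP; orientation=None keeps the orientation; speed is the mean speed in m/s. With max_force (N) it stops when the force on the tool has changed by that much, and returns True; else False.
- r.movej(angles): joint-space move.
- command_gripper(opening, force=None): finger opening in m; force is the grip in N (None keeps the last); returns when the fingers have stopped.
- r.hold(seconds).
- r.solve_ik(position, orientation): joint angles nearest the present ones, or None.
- r.read_state(): the state.
- optics.get_image(name): name is "scene" or "top"; returns (picture, depth): 384x512x3 uint8, red, green, blue; 384x512 float32, m along the optical axis (not along the pixel's ray), 0 where there is no reading.
- optics.camera_model(name): a dict with "K" (3x3 intrinsics, pixels), "R" (3x3) and "t" (3): a world point X has camera coordinates R X + t. Camera axes: x right, y down, z forward; pixel columns grow to the right and rows downward; lengths in m; the calibration is good to about 2 mm. A picture is of the moment at which its call begins. camera_model takes no time and is no camera call.
A pose or a line that the arm cannot do raises r.PlanningError and nothing moves.
- r.finish_job(): hands the job in, once; it reports no verdict.
The state is a dict: "time_s": time; "joint_positions": joint angles; "dq": joint speeds; "tau": joint torques, N m; "eef_pos": TCP position; "eef_rot": TCP orientation; "contact_force": force on the tool from outside, world axes, zero at the start; "torque": the same for the moment, N m; "grip_width": finger opening in m.
Only numpy, scipy, OpenCV 4.12 (cv2) and the standard library are available. Lean on these libraries where they do the work, as an engineer would, in place of code of your own. Each camera call takes 0.05 s, during which the arm holds its last target. There are 200 camera calls.

## Working session

There is one attempt and no reset: what is moved stays moved. The work goes in short steps, each a Python script; the robot and the scene stay as the last script left them, time stands still between calls to the robot, and variables do not carry over. Pictures are saved under pics/ and viewed, about 8 in all and at most 12, crops included, and the job is handed in when it is done.

```bash
mkdir -p pics; cat > h.py <<'E'
import numpy as np, cv2
from workcell import r, command_gripper, optics
def cloud(n):
    im,d=optics.get_image(n); m=optics.camera_model(n); K,R,t=m["K"],m["R"],m["t"]
    v,u=np.mgrid[:384,:512]
    c=np.stack([(u-K[0,2])/K[0,0]*d,(v-K[1,2])/K[1,1]*d,d],-1)
    return im,d,(c-t)@R
E
python3 - <<'E'
from h import *
for n in ("scene","top"):
    im,d,P=cloud(n); np.savez(n+"0.npz",im=im,d=d,P=P)
    m=optics.camera_model(n); print(n,-m["R"].T@m["t"],m["K"][0,0])
    cv2.imwrite(f"pics/{n}0.png",cv2.resize(im[...,::-1],None,fx=1.5,fy=1.5))
print(r.read_state()["time_s"],r.read_state()["eef_rot"],r.tip_extent)
E
```

```text
scene [0.08050147 1.31714018 1.39598009] 490.8944389308899
top [ 0.39219589 -0.02901525  1.75766331] 419.2319568052271
0.1 [ 9.79183139e-01  2.02977555e-01 -3.10008956e-05 -7.00779332e-04] 0.025
```

View pics/scene0.png

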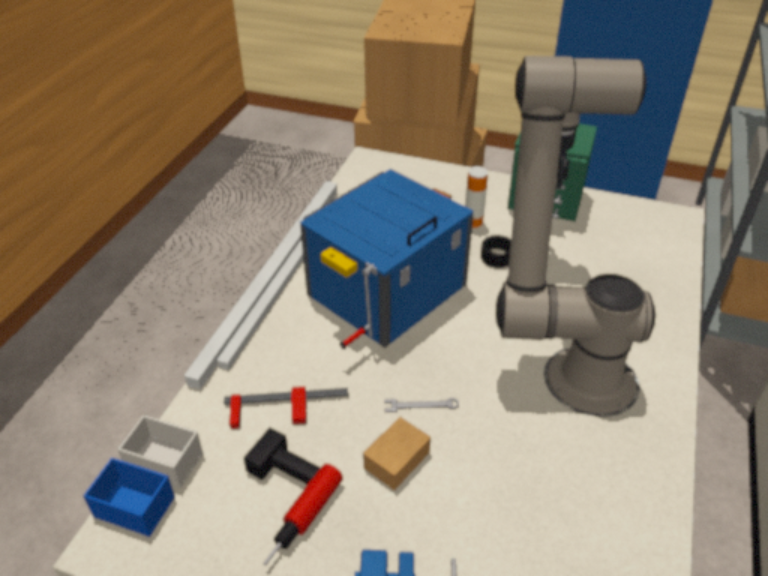

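View pics/top0.png

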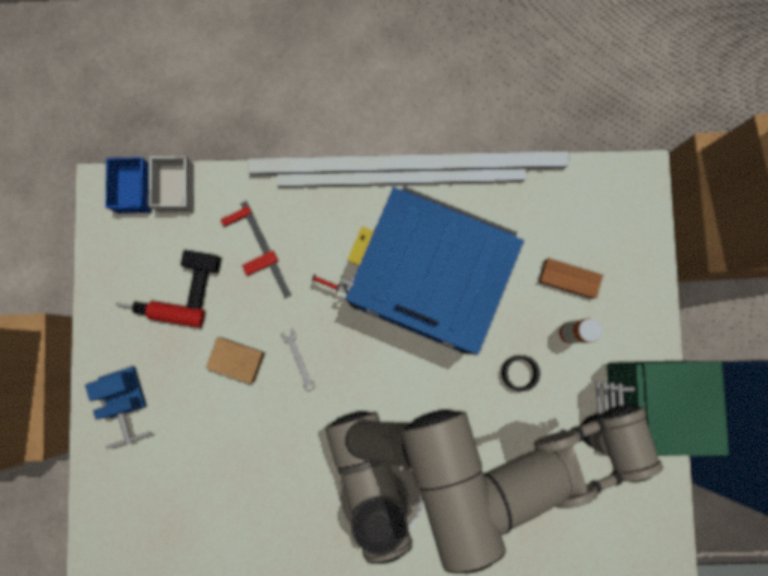

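The scene view shows the chest, with its yellow rail at (338,261), the rod, and the red handle at (353,337). In the top view the lid is at about (435,270), the rail at (360,245) with a dark dot, possibly the hole, at (363,238), and the handle at (325,283).

```bash
cat > m.py <<'E'
from h import *
T=dict(np.load("top0.npz")); S=dict(np.load("scene0.npz"))
def hsv(D): return cv2.cvtColor(D["im"],cv2.COLOR_RGB2HSV)
def mask(D,lo,hi,box=None):
    m=cv2.inRange(hsv(D),lo,hi)>0
    if box: 
        b=np.zeros_like(m); b[box[1]:box[3],box[0]:box[2]]=1; m&=b
    return m&(D["d"]>0)
mb=mask(T,(95,80,40),(125,255,255),(215,115,360,245)); P=T["P"][mb]; P=P[(P[:,2]>.235)&(P[:,2]<.29)]
print("lid n",len(P),"z",np.percentile(P[:,2],[5,50,95]))
rc=cv2.minAreaRect(P[:,:2].astype(np.float32)); print(rc, cv2.boxPoints(rc))
for n,D,boxy,boxr in(("top",T,(225,145,255,185),(200,175,235,205)),("scene",S,(205,155,250,190),(220,210,250,236))):
    m=mask(D,(18,120,80),(35,255,255),boxy); p=D["P"][m]; print(n,"yellow",m.sum(),np.median(p,0)); 
    p=p[abs(p[:,2]-np.percentile(p[:,2],70))<.012]; print(cv2.minAreaRect(p[:,:2].astype(np.float32)),np.median(p[:,2]))
    h=hsv(D); m=mask(D,(0,120,60),(8,255,255),boxr)|mask(D,(172,120,60),(180,255,255),boxr)
    p=D["P"][m]; v,u=np.nonzero(m); print("red",m.sum(),p.mean(0),u.mean(),v.mean()); q=p-p.mean(0); _,s,V=np.linalg.svd(q,full_matrices=False); a=q@V[0]; print(V[0],a.min(),a.max(),p[a.argmin()],p[a.argmax()])
a=T["im"][145:215,200:255]; cv2.imwrite("pics/ct.png",cv2.resize(a[...,::-1],None,fx=10,fy=8,interpolation=cv2.INTER_CUBIC))
E
python3 m.py
```

```text
lid n 7730 z [0.25337377 0.25906361 0.26491274]
((0.5885736346244812, -0.1476483941078186), (0.3428703546524048, 0.3039444088935852), 65.86699676513672) [[ 0.37979168 -0.24196514]
 [ 0.65717095 -0.36623472]
 [ 0.7973556  -0.05333164]
 [ 0.5199763   0.07093793]]
top yellow 190 [0.65358445 0.03209591 0.2363342 ]
((0.6537604928016663, 0.03248414397239685), (0.02947167120873928, 0.08696815371513367), 66.89374542236328) 0.2363877356123838
red 38 [0.58025809 0.13291719 0.08574239] 216.76315789473685 188.21052631578948
[-0.40480059 -0.91435998 -0.00907269] -0.03398201201936757 0.032771965782378544 [0.59409047 0.16396634 0.08492131] [0.56426989 0.10415502 0.08563634]
scene yellow 284 [0.64921605 0.03454001 0.23736869]
((0.6525052785873413, 0.029770247638225555), (0.04397709295153618, 0.10025522112846375), 66.73345947265625) 0.23913463641911983
red 69 [0.57586504 0.12958553 0.08812719] 235.8985507246377 223.8695652173913
[0.38190214 0.92265963 0.05338512] -0.03556210826761195 0.038684119335894294 [0.55956282 0.09833111 0.07877883] [0.58909676 0.16582894 0.09169673]
```

View pics/ct.png

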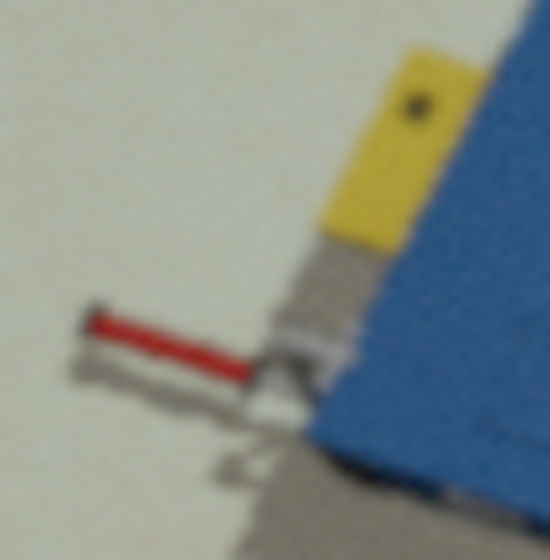

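The hole shows as a dark spot at crop (418,105), which is image pixel (241.3,157.6). Next: chest frame, hole ray, and a dry IK check.

```bash
cat > g.py <<'E'
from h import *
from scipy.spatial.transform import Rotation as Ro
from scipy.optimize import brentq
YAW=np.deg2rad(-24.0); C0=np.array([.5886,-.1476])
ex=np.array([np.cos(YAW),np.sin(YAW),0]); ey=np.array([-ex[1],ex[0],0]); ez=np.array([0,0,1.])
def w(x,y,z): return np.r_[C0,0]+ex*x+ey*y+ez*z
def c(X): d=np.asarray(X)-np.r_[C0,0]; return np.array([d@ex,d@ey,d[2]])
def piv(th): return np.array([.15-.26*np.cos(th),.25+.26*np.sin(th)])
def lid_foot(f):   # lid angle for a foot point (x,z), upper branch
    return brentq(lambda t: np.hypot(*(piv(t)-f))-.21,.0 if f[1]<.05 else .02,1.2)
def H_of(f):
    f=np.array(f); t=lid_foot(f); return f+(piv(t)-f)*40/210,t
def state_of(h):   # from handle (x,z) to foot and lid angle
    h=np.array(h); t=brentq(lambda t: np.hypot(*(piv(t)-h))-.17,-.15,1.2); p=piv(t); return p+(h-p)*210/170,t
TILT=np.deg2rad(15); YG=.262
zt=-ez*np.cos(TILT)-ey*np.sin(TILT)      # tool leans out to +y
R0=np.column_stack([np.cross(ex,zt),ex,zt])
Q=Ro.from_matrix(R0).as_quat()
def tcp(h,back=0): return w(h[0],YG,h[1])-zt*(.006+back)
def handle(): # handle (x,z) from present TCP
    s=c(np.array(r.read_state()["eef_pos"])+zt*.006); return s[[0,2]]
E
python3 - <<'E'
from g import *
m=optics.camera_model("top"); K,R,t=m["K"],m["R"],m["t"]
o=-R.T@t; d=R.T@np.linalg.inv(K)@np.array([241.3,157.6,1])
for z in(.237,.24): print("hole",c(o+d*(z-o[2])/d[2]))
print("rail c",c([.6538,.0325,.237]),"handle top",c([.5803,.1329,.0857]),"scene",c([.5759,.1296,.0881]))
h0=np.array([-.124,.0805]); print("shut state",state_of(h0))
for f in[(-.11,.15),(-.1,.256),(.0,.25),(.01,.226)]: print(f,H_of(f))
q=r.read_state()["joint_positions"]; print(np.round(q,2))
for s in(1,-1):
  Qs=Ro.from_matrix(R0*np.array([s,s,1])).as_quat()
  for h in[h0+[0,.3],h0,H_of((-.1,.256))[0],H_of((.0,.25))[0],H_of((.01,.226))[0]]:
    j=r.solve_ik(tcp(h),Qs); print(s,np.round(h,3),None if j is None else np.round(j,2))
E
```

```text
hole [0.00738775 0.19375482 0.237     ]
hole [0.00692405 0.1934287  0.24      ]
rail c [-0.01369011  0.19104877  0.237     ] handle top [-0.12167206  0.25287359  0.0857    ] scene [-0.12434942  0.24806925  0.0881    ]
shut state (array([-0.12729412,  0.04063587]), -0.00029789337706496923)
(-0.11, 0.15) (array([-0.10546873,  0.18974252]), 0.4311080640110517)
(-0.1, 0.256) (array([-0.08424673,  0.2927673 ]), 0.87180806338178)
(0.0, 0.25) (array([-0.00063492,  0.28999496]), 0.9400550231552417)
(0.01, 0.226) (array([0.00105528, 0.26498707]), 0.7683243574995604)
[-1.31  0.34  1.52  0.    1.28 -0.15]
1 [-0.124  0.38 ] [ 0.21  0.54  0.88 -0.22  1.87  0.59]
1 [-0.124  0.08 ] [ 0.21  0.74  1.37 -0.23  1.2   0.73]
1 [-0.084  0.293] [ 0.18  0.62  0.97 -0.22  1.69  0.59]
1 [-0.001  0.29 ] [ 0.12  0.78  0.68 -0.23  1.8   0.5 ]
1 [0.001 0.265] [ 0.12  0.79  0.74 -0.23  1.75  0.51]
-1 [-0.124  0.38 ] [ 0.21  0.54  0.88 -0.22  1.87 -2.56]
-1 [-0.124  0.08 ] [ 0.21  0.74  1.37 -0.23  1.2  -2.41]
-1 [-0.084  0.293] [ 0.18  0.62  0.97 -0.22  1.69 -2.55]
-1 [-0.001  0.29 ] [ 0.12  0.78  0.68 -0.23  1.8  -2.65]
-1 [0.001 0.265] [ 0.12  0.79  0.74 -0.23  1.75 -2.63]
```

```bash
python3 - <<'E'
from g import *
s=r.read_state(); p=np.array(s["eef_pos"])
r.move_straight([p[0],p[1],.45],speed=.25)
h=np.array([-.123,.0805])
r.reach(tcp(h+[0,.36]),Q)
r.move_straight(tcp(h+[0,0],.09),Q,speed=.25)
print(r.move_straight(tcp(h),speed=.1,max_force=8))
command_gripper(0.0,60); s=r.read_state()
print(s["time_s"],s["grip_width"],s["contact_force"],handle(),state_of(handle()))
im,d,P=cloud("scene"); cv2.imwrite("pics/g1.png",cv2.resize(im[130:290,150:380,::-1],None,fx=3,fy=3))
E
```

```text
False
6.5583 0.014260743959087606 [0.58892919 0.27913717 1.90511799] [-0.12285705  0.08071485] (array([-0.12588227,  0.04082942]), 0.0008767708120356705)
```

View pics/g1.png

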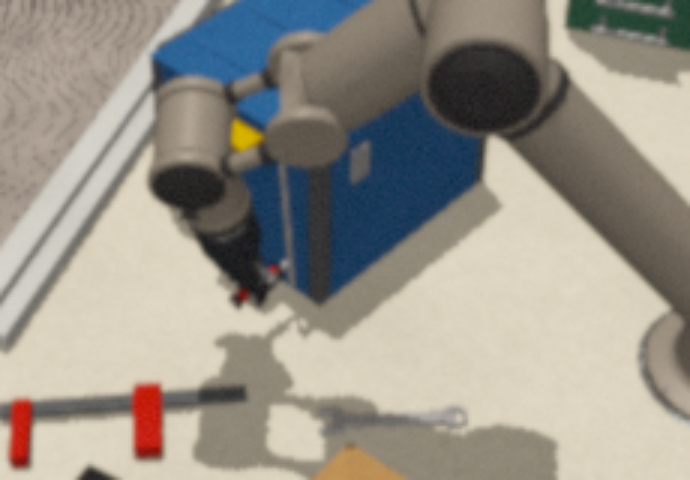

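Gripped: width is 14 mm and the red sleeve sits between the jaws at (258,285). The wrist overhangs the chest, so I'll check its clearance from the rising lid.

```bash
python3 - <<'E'
from g import *
A=[]
for n in("scene","top"):
    im,d,P=cloud(n); h=cv2.cvtColor(im,cv2.COLOR_RGB2HSV)
    ok=(d>0)&~((h[...,0]>95)&(h[...,0]<125)&(h[...,1]>100)); A.append(P[ok])
A=np.vstack(A); A=(A-np.r_[C0,0])@np.column_stack([ex,ey,ez])
A=A[(A[:,2]>.285)&(A[:,2]<.9)&(abs(A[:,0])<.3)&(A[:,1]<.4)&(A[:,1]>-.1)]
hh=handle()
# shift the arm cloud with the handle, compare with lid plane at each stage
for y0 in np.arange(-.1,.4,.05):
    B=A[(A[:,1]>=y0)&(A[:,1]<y0+.05)]
    if len(B): 
        row=[]
        for x0 in np.arange(-.3,.2,.05):
            b=B[(B[:,0]>=x0)&(B[:,0]<x0+.05)]
            row.append(f"{b[:,2].min():.2f}/{len(b)}" if len(b)>3 else "-")
        print(f"{y0:.2f}",row)
for fz in(.1,.15,.2,.256):
    f=np.array([-.1,fz]); H,t=H_of(f); D=H-hh
    B=A[A[:,1]<.2]+[D[0],0,D[1]]; B=B[B[:,0]>.15-.31*np.cos(t)]
    dist=(B[:,2]-.27)*np.cos(t)-(.15-B[:,0])*np.sin(t)
    print(fz,round(t,2),D,len(B),np.sort(dist)[:5] if len(B) else None)
E
```

```text
-0.05 ['-', '-', '-', '0.29/12', '-', '-', '-', '-', '-', '-']
0.00 ['-', '-', '-', '0.29/13', '-', '-', '-', '-', '-', '-']
0.10 ['0.58/67', '-', '-', '-', '-', '-', '-', '-', '-', '-']
0.15 ['0.50/281', '0.43/51', '-', '-', '-', '-', '-', '-', '-', '-']
0.20 ['0.44/439', '0.44/325', '0.41/242', '0.42/5', '-', '-', '-', '-', '-', '-']
0.25 ['0.39/765', '0.46/401', '0.29/176', '0.29/335', '0.36/86', '-', '-', '-', '-', '-']
0.30 ['0.39/216', '0.38/341', '0.29/275', '0.29/458', '0.36/278', '-', '-', '-', '-', '-']
0.35 ['-', '0.38/11', '0.32/530', '0.29/345', '0.38/31', '-', '-', '-', '-', '-']
0.1 0.23 [0.02228341 0.05929277] 25 [0.01459226 0.01477131 0.01611442 0.01616339 0.01636405]
0.15 0.43 [0.02555565 0.10920537] 25 [0.00857405 0.0086268  0.00988328 0.01022061 0.01053241]
0.2 0.64 [0.03082234 0.15849478] 25 [-0.00622668 -0.00593794 -0.00526428 -0.00443414 -0.00433807]
0.256 0.87 [0.03860568 0.21206412] 0 None
```

Only the lid's own handle (z ≈ 0.29) showed up, so the arm is clear. Lifting.

```bash
python3 - <<'E'
from g import *
f0,_=state_of(handle())
for f in [f0+(np.array([-.1,.256])-f0)*k for k in(.2,.4,.6,.8,1)]:
    h,t=H_of(f); r.move_straight(tcp(h),Q,speed=.09)
    s=r.read_state(); print(round(s["time_s"],2),np.round(s["contact_force"],1),np.round(handle(),4),round(s["grip_width"],4),round(t,3))
r.hold(.2)
for n in("scene","top"):
    im,d,P=cloud(n); np.savez(n+"1.npz",im=im,d=d,P=P)
a=np.load("scene1.npz")["im"]; b=np.load("top1.npz")["im"]
cv2.imwrite("pics/l1.png",np.hstack([cv2.resize(x[...,::-1],(390,390),interpolation=cv2.INTER_CUBIC) for x in(a[80:240,180:340],b[110:240,190:320])]))
E
```

```text
7.34 [ 0.8  2.3 -6.1] [-0.1179  0.1237] 0.014 0.168
7.97 [ 1.2  2.6 -5.8] [-0.1116  0.1669] 0.0144 0.337
8.61 [ 0.7  2.5 -5. ] [-0.1038  0.2095] 0.014 0.511
9.24 [ 1.   3.2 -3.8] [-0.0946  0.2517] 0.014 0.691
9.87 [-0.1  3.6 -2.9] [-0.0841  0.2929] 0.0142 0.872
```

View pics/l1.png

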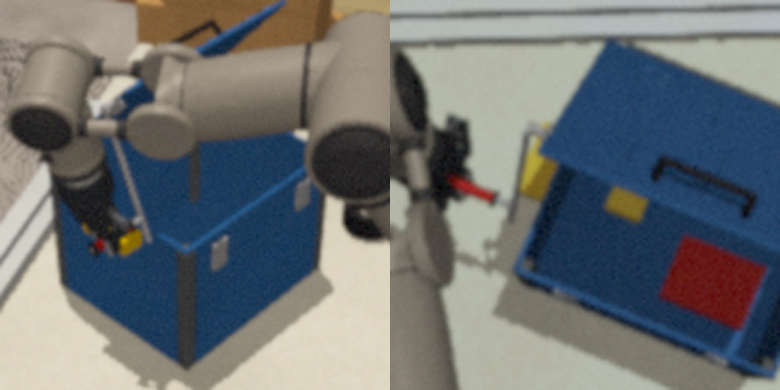

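The lid is up at about 0.87 rad, with the rod at scene crop (130,190), clear in front of the rail's front end. Next I move over the rail and peck for the hole.

```bash
cat > peck.py <<'E'
from g import *
def go(f,**k): return r.move_straight(tcp(H_of(f)[0]),Q,**k)
def peck(x,z1=.230,top=.252,mf=3.5):
    go((x,top),speed=.04); r.hold(.1); f0=np.array(r.read_state()["contact_force"])
    hit=go((x,z1),speed=.015,max_force=mf); s=r.read_state(); f,t=state_of(handle())
    print(round(s["time_s"],2),"x",x,hit,"foot",np.round(f,4),"lid",round(t,3),"dF",np.round(s["contact_force"]-f0,1))
    return hit,f
E
python3 - <<'E'
from peck import *
for x in(-.07,-.04,-.02,.0): go((x,.256),speed=.09)
for x in(.007,.005,.009):
    hit,f=peck(x)
    if not hit: break
    go((x,f[1]+.004),speed=.05)
E
```

```text
13.82 x 0.007 False foot [0.0071 0.2296] lid 0.797 dF [ 1.3 -0.1 -0.2]
```

```bash
python3 - <<'E'
from peck import *
f0=np.array(r.read_state()["contact_force"])
hit=go((.007,.216),speed=.01,max_force=3.5); s=r.read_state(); f,t=state_of(handle())
print(s["time_s"],hit,f,t,s["contact_force"]-f0)
im,d,P=cloud("scene"); im2,_,_=cloud("top")
cv2.imwrite("pics/d1.png",np.hstack([cv2.resize(x[...,::-1],(390,390),interpolation=cv2.INTER_CUBIC) for x in(im[110:210,190:290],im2[110:210,190:290])]))
E
```

```text
14.6833 True [0.00716156 0.22270859] 0.7504223475076397 [-3.22506258 -4.27529825 11.90622615]
```

View pics/d1.png

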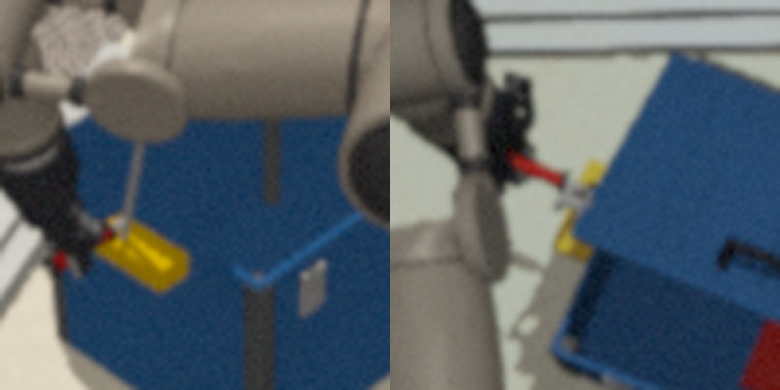

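The foot stopped hard at z ≈ 0.2227, which fits the hole floor (the rail top would be at least 0.237). The scene crop shows the rod standing in the rail near (122,230). I'll check the lid angle from depth before letting go.

```bash
cat > lidang.py <<'E'
from g import *
def lidang():
    im,d,P=cloud("top"); h=cv2.cvtColor(im,cv2.COLOR_RGB2HSV)
    A=(P-np.r_[C0,0])@np.column_stack([ex,ey,ez]); m=(d>0)&(h[...,0]>95)&(h[...,0]<125)&(h[...,1]>100)
    A=A[m]; A=A[(abs(A[:,1])<.13)&(A[:,2]>.30)&(A[:,0]>-.1)&(A[:,0]<.1)]
    p=np.polyfit(A[:,0],A[:,2],1); return np.arctan(-p[0]),len(A),np.std(A[:,2]-np.polyval(p,A[:,0]))
E
python3 - <<'E'
from lidang import *
print(lidang())
p=np.array(r.read_state()["eef_pos"]); r.move_straight(p+[0,0,.0003],speed=.01); r.hold(.2)
s=r.read_state(); print(s["contact_force"],state_of(handle()))
E
```

```text
(np.float64(0.744410244744872), 3323, np.float64(0.006291916422388527))
[2.22115632 0.69542308 0.59236087] (array([0.00715487, 0.2228449 ]), 0.7513467651205243)
```

Lid depth gives 0.744 rad and the kinematics give 0.751, both in the foot-home range. Releasing and backing off.

```bash
python3 - <<'E'
from lidang import *
command_gripper(.05); r.hold(.3); print(lidang())
command_gripper(.085); p=np.array(r.read_state()["eef_pos"])
print(r.move_straight(p-zt*.09,speed=.08,max_force=5))
print(r.move_straight(p-zt*.09+ey*.12+ez*.05,speed=.15))
r.hold(.5); print(lidang(),r.read_state()["time_s"],r.read_state()["contact_force"])
im,d,P=cloud("scene"); im2,_,_=cloud("top")
cv2.imwrite("pics/e1.png",np.hstack([cv2.resize(x[...,::-1],(390,390),interpolation=cv2.INTER_CUBIC) for x in(im[100:240,180:320],im2[110:230,190:310])]))
E
```

```text
(np.float64(0.7458912647062584), 3313, np.float64(0.00623245778958417))
FalseTraceback (most recent call last):
  File "<stdin>", line 5, in <module>
workcell.PlanningError: the arm cannot follow that straight line within its joint ranges
```

```bash
python3 - <<'E'
from lidang import *
r.hold(.3); print(lidang(),r.read_state()["time_s"],r.read_state()["contact_force"])
im,d,P=cloud("scene"); im2,_,_=cloud("top")
cv2.imwrite("pics/e1.png",np.hstack([cv2.resize(x[...,::-1],(390,390),interpolation=cv2.INTER_CUBIC) for x in(im[100:240,180:320],im2[110:230,190:310])]))
E
```

```text
(np.float64(0.7450426147337609), 3307, np.float64(0.006139804755495077)) 18.3083 [-0.17831162 -0.28099185  0.46726405]
```

View pics/e1.png

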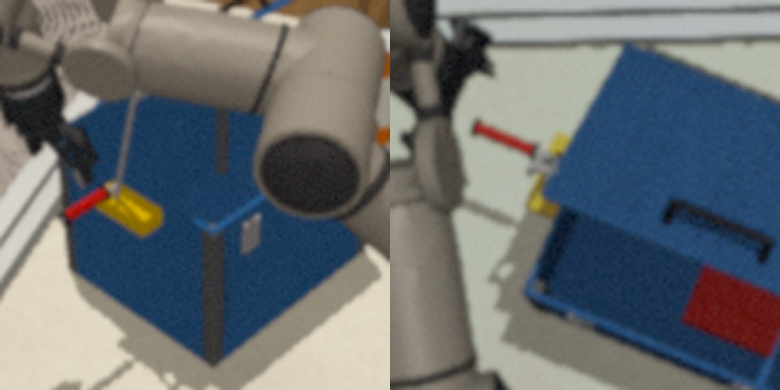

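The rod stands in the rail at scene crop (113,190), the handle at (88,203) is free, and the gripper is clear of it. The lid is steady at 0.745 rad.

```bash
python3 -c "
from h import *
r.finish_job(); print(r.read_state()['time_s'])"
```

```text
the job is handed in; nothing more can be done
the job is handed in; nothing more can be done
```

The lid now stands propped on its rod with the foot in the holding hole, and the job is handed in. It took about 18 s of robot time. `finish_job` gives no verdict.

**What I did:** I gripped the red handle, lifted the lid to about 0.87 rad with the foot passing in front of the rail, and lowered the foot at the hole position seen in the top image (chest x about +7 mm). The first try went straight into the hole without touching the rail's top. The foot stopped on the floor at z about 0.223 m.

**Checks before hand-in:**
- **Lid angle:** depth images gave 0.744 rad before release, 0.746 on opening the gripper and 0.745 after backing off. The arm's kinematics gave 0.751.
- **Contact:** wrist force was about 0.6 N after I backed off, close to zero. The last picture shows the gripper clear of the handle.
- **Floor contact:** the wrist force jumped by about 13 N there, more than the 3.5 N stop I had set. The limit is 30 N, but foot force was not measured directly.
- **Failed step:** one extra sideways retreat was refused by the planner and skipped. The gripper had already backed off 90 mm, so it was not needed.
- **Bystanders:** I did not re-measure the other things on the bench. The arm's path was planned clear of them.

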